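# Lay out the bangles on their display pads

### The job

Set out the four bangles that lie loose among the pads (not those in the wooden trays) for the customer: lay each one flat on the display pad that bears its outline (same shape and colour), centred on the outline and turned to match it. Leave the ring box and the loupe standing where they are.

Things in the scene. Friction and masses are not known exactly. Their poses are not given: they have to be found in the camera images.
- bangle_round: Silver round bangle, 62 mm outer diameter. Loose, about 50 g, hollow, upper side open, lying flat; wall 5 mm thick, 18 mm high. Origin: centre of the ring at its underside, z up (along the ring's axis). Grip it across the outside (62 mm).
- bangle_oval: Gold oval bangle, outside 70 mm along its own x and 54 mm along its own y. Loose, about 50 g, hollow, upper side open, lying flat; wall 5 mm thick, 18 mm high. Origin: centre of the ring at its underside, z up (along the ring's axis). Grip it across the 54 mm.
- bangle_square: Blue-enamelled square bangle with rounded corners, outside 58 x 58 mm, sides square to its own x and y. Loose, about 50 g, hollow, upper side open, lying flat; wall 5 mm thick, 18 mm high. Origin: centre of the ring at its underside, z up (along the ring's axis). Grip it across two opposite sides.
- bangle_hex: Red-enamelled six-sided bangle, outside 56 mm across flats (65 mm across corners); one pair of opposite flats faces its own +x and -x, the others lie at 60 and 120 degrees from it, and corners lie on its y axis. Loose, about 50 g, hollow, upper side open, lying flat; wall 5 mm thick, 18 mm high. Origin: centre of the ring at its underside, z up (along the ring's axis). Grip it across two opposite flats.
- pad_round: Fixed display pad: charcoal square 88 x 88 mm, 5 mm thick, lying on the counter, with a flat printed outline (6 mm wide line) of the round bangle in silver. Origin: centre of the pad's underside, z up; the outline is centred on the pad and turned with it: a 62 mm circle.
- pad_oval: Fixed display pad: charcoal square 88 x 88 mm, 5 mm thick, lying on the counter, with a flat printed outline (6 mm wide line) of the oval bangle in gold. Origin: centre of the pad's underside, z up; the outline is centred on the pad and turned with it: 70 mm along the pad's x, 54 mm along its y.
- pad_square: Fixed display pad: charcoal square 88 x 88 mm, 5 mm thick, lying on the counter, with a flat printed outline (6 mm wide line) of the square bangle in blue. Origin: centre of the pad's underside, z up; the outline is centred on the pad and turned with it: sides square to the pad's x and y.
- pad_hex: Fixed display pad: charcoal square 88 x 88 mm, 5 mm thick, lying on the counter, with a flat printed outline (6 mm wide line) of the six-sided bangle in red. Origin: centre of the pad's underside, z up; the outline is centred on the pad and turned with it: flats face the pad's +x and -x, corners on its y axis.
- ring_box: Bystander, to be left where it is: closed cream ring box with a gold seam, 55 x 55 x 42 mm high, loose, 150 g. Origin: centre of its underside.
- loupe: Bystander, to be left where it is: black eye loupe standing on its wide end, 40 mm diameter at the foot, 32 mm high, loose, 60 g. Origin: centre of its underside.
Mind the look-alikes: they are no part of the job. Of the things shaped like the bangle_square, the blue one is meant.

How it is judged:
By the outcome, as a careful person would: the job done as asked, in the order asked, and still so for the second after the job is handed in, with the robot touching nothing.
It also fails if it takes over 122 s, if anything falls off the work surface, if the arm or the gripper's body presses on something with over 40 N, if the wrist force passes 120 N, or if a joint passes its speed limit or range.

### The arm

A 6-joint arm with a two-finger parallel gripper is mounted at the origin on the work surface. World frame = base frame: x ahead of the robot, y to its left, z up, the work surface at z = 0. Lengths are in m, angles in rad, forces in N, time in s.
With the tool pointing down it reaches from about 0.375 to 0.975 m from the base axis. Payload 3.8 kg.
Tool frame: the origin (TCP) lies midway between the tips of the shut fingers; the grasp point (between the pads) lies 19 mm behind it; z points along the fingers, y is the line along which they close (so a half turn about z gives the same grasp; the last joint's range is limited). The gripper opens to 85 mm and grips with 20 to 120 N. Pads are 22 mm wide; open, the fingers measure 114 mm over their backs; the gripper's body (76 mm by 85 mm) begins 54 mm behind the grasp point. The pads swing forward as they close: fully open they stand 13 mm farther back than shut.
Start: joints at [1.233, 0.264, 1.604, -0, 1.274, -0.037], TCP at [0.2, 0.645, 0.231] pointing down, gripper open.
Joint ranges: [-2.63, 2.63], [-0.94, 2.18], [0.31, 2.57], [-1.31, 4.45], [0, 2.66], [-2.55, 2.55]. Speed limits (rad/s): [2.57, 2.57, 3.14, 3.14, 3.14, 3.14].

### API

Orientations are given as a rotation vector (axis times angle).
In Python, from workcell import read_state, vision, ticket gives the robot as it stands. The module is installed in compiled form; this text tells all that it offers.
- The arm moves only by the tool jog_arm, never from a script. Its arguments are lists of equal length, an entry for each row: "turn": the turn, a rotation vector about the tool's x, y, z in rad, a list of three; "delta_pos": the shift along the tool's x, y, z in m, a list of three; "gripper": the finger opening in m, from 0 to 0.0854. In form: {"turn": [[rx, ry, rz], ...], "delta_pos": [[dx, dy, dz], ...], "gripper": [gripper, ...]}. A call has 1 to 20 rows; each row shifts and turns the commanded pose from where the row before left it, along the tool's axes as they then stand; what a row does not reach is not made up. A row lasts 1/12 s, in which the tool goes at most 41.7 mm and 7.16 degrees, less where a joint would pass 70% of its speed; a pose out of reach is approached as far as the arm can. A call with a gripper value outside its range is refused whole. The fingers move at their own pace and stop on an object; "grip_force" is the grip in N (left out, the last holds). Time passes only in rows, so rows that do not move let the fingers close. It gives the time, the measured TCP pose, the force, the opening and the grip force at its end, in the units of the state.
- read_state(): the state, without advancing time (a new reading comes with each control period).
- vision.read_camera(name): name is "scene" or "top"; returns the picture (384x512x3 uint8, red, green, blue); there is no depth.
- vision.calibration(name): a dict with "vfov" (degrees; the focal length in pixels is half the picture's height over the tangent of half this angle, whatever the lens; pixels are square), "cx", "cy" (the principal point, pixels), "dist" ([k1, k2, p1, p2, k3] as OpenCV has them; the pictures are not rectified), "R" (3x3) and "t" (3): a world point X has camera coordinates R X + t. Camera axes: x right, y down, z forward; pixel columns grow to the right and rows downward; lengths in m; the calibration is good to about 2 mm. A picture is of the moment at which its call begins. calibration takes no time and is no camera call.
- ticket.finish_job(): hands the job in; it is judged then, once.
The state is a dict: "time": time; "q": joint angles; "joint_vel": joint speeds; "joint_torque": joint torques, N m; "tool_pos": TCP position; "tcp_rot": TCP orientation; "wrist_force": force on the tool from outside, world axes, zero at the start; "torque": the same for the moment, N m; "width": opening from 0.0 (shut) to 1.0 (fully open); "grip_force": force on a finger pad.
Only numpy, scipy, OpenCV 4.12 (cv2) and the standard library are available. Lean on these libraries where they do the work, as an engineer would, in place of code of your own. Each camera call takes 0.05 s, during which the arm holds its last target. There are 200 camera calls.

## Working session

There is one attempt and no reset: what is moved stays moved. The work goes in short steps, Python scripts to look and compute and a tool call to move; the robot and the scene stay as the last step left them, time stands still between calls to the robot, and variables do not carry over. Pictures are saved under pics/ and viewed, at most 14 in all, crops included, and the job is handed in when it is done.

Besides the shell and the picture viewer there is one more tool, called after "Request:" by a JSON object that holds its "name" and its "arguments". jog_arm: Moves the arm, as the interface text tells. Its arguments: {"type":"object","properties":{"turn":{"type":"array","items":{"type":"array","items":{"type":"number"}}},"delta_pos":{"type":"array","items":{"type":"array","items":{"type":"number"}}},"gripper":{"type":"array","items":{"type":"number"}},"grip_force":{"type":"number"}},"required":["turn","delta_pos","gripper"]}

```bash
mkdir -p pics; cat > h.py <<'E'
import numpy as np, cv2
from workcell import read_state, vision, ticket
def K(name):
    c=vision.calibration(name); f=192/np.tan(np.radians(c["vfov"])/2)
    return np.array([[f,0,c["cx"]],[0,f,c["cy"]],[0,0,1.]]),np.array(c["dist"],float),np.array(c["R"]),np.array(c["t"])
def ray(name,uv,z):
    k,d,R,t=K(name); p=cv2.undistortPoints(np.array(uv,float).reshape(-1,1,2),k,d).reshape(-1,2)
    D=np.c_[p,np.ones(len(p))]@R; C=-R.T@t
    return C+D*((z-C[2])/D[:,2])[:,None]
def proj(name,X):
    k,d,R,t=K(name); return cv2.projectPoints(np.array(X,float).reshape(-1,1,3),cv2.Rodrigues(R)[0],t,k,d)[0].reshape(-1,2)
def snap(name,fn):
    im=vision.read_camera(name); cv2.imwrite(fn,im[:,:,::-1]); return im
E
python3 - <<'E'
from h import *
for n in("top","scene"):
    im=snap(n,f"pics/{n}0.png"); k,d,R,t=K(n); print(n,k[0,0],d,-R.T@t,R[2])
    if n=="top": cv2.imwrite("pics/top0b.png",cv2.resize(im[:,:,::-1],(800,600),interpolation=cv2.INTER_CUBIC))
E
```

```text
top 346.65388936552273 [0.01072189 0.         0.         0.         0.        ] [0.3724875  0.01107744 0.92527802] [ 0.13808779 -0.02114194 -0.99019432]
scene 474.4844213825186 [-0.16330153  0.          0.          0.          0.        ] [1.14211382 0.75831929 1.03678878] [-0.44585747 -0.54349425 -0.71121383]
```

View pics/top0b.png

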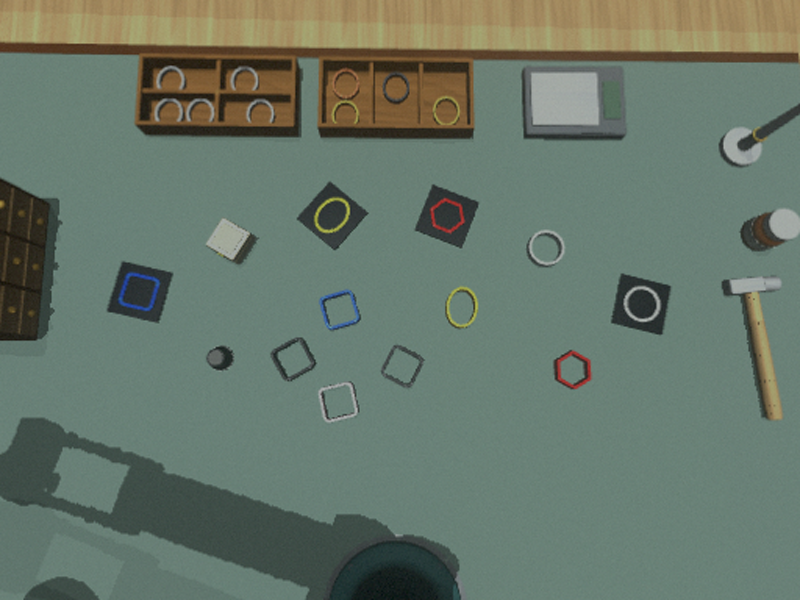

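View pics/scene0.png

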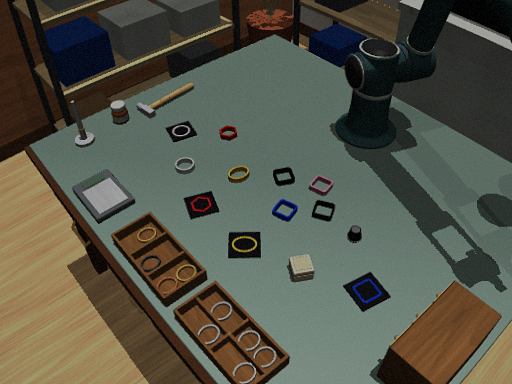

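Candidates, in top-picture pixels (800x600 view):
- **Blue square:** (340,310). The other squares, black (293,358), grey (402,366) and white/pink (338,402), are look-alikes.
- **Gold oval:** (461,307). The yellow rings in the tray are not meant.
- **Silver round:** (546,247). The silver rings in the tray are not meant.
- **Red hex:** (573,369). There is only one.
- **Pads:** blue (140,292), gold (332,215), red (447,216), silver (641,304).
- **Bystanders:** ring box (231,240), loupe (220,357).

Next I fit the poses and check them in one crop.

```bash
cat > fit.py <<'E'
from h import *
from scipy.optimize import minimize
def shape(kind,off=0):
    a=np.linspace(0,2*np.pi,97)[:-1]
    if kind=="round": return np.c_[np.cos(a),np.sin(a)]*(.031-off)
    if kind=="oval": return np.c_[np.cos(a)*(.035-off),np.sin(a)*(.027-off)]
    if kind=="square":
        r=.009; r2=max(r-off,.002); h=.029-off-r2
        return np.c_[np.cos(a)*r2+h*np.sign(np.cos(a)+1e-9),np.sin(a)*r2+h*np.sign(np.sin(a)+1e-9)]
    b=np.pi/6+np.arange(6)*np.pi/3
    return np.c_[np.cos(b),np.sin(b)]*(.028-off)/np.cos(np.pi/6)
S=8
def render(cam,kind,p,pad,box,z0=0):
    c,s=np.cos(p[2]),np.sin(p[2]); u0,v0,u1,v1=box
    def pr(off,z):
        q=shape(kind,off)@np.array([[c,s],[-s,c]])+p[:2]
        uv=proj(cam,np.c_[q,np.full(len(q),z)])
        return ((uv-[u0,v0]+.5)*S-.5)
    def fill(polys):
        m=np.zeros(((v1-v0)*S,(u1-u0)*S),np.uint8)
        for P in polys: cv2.fillPoly(m,[np.round(P*16).astype(np.int32)],255,shift=4)
        return m
    if pad: m=fill([pr(0,.005)])&~fill([pr(.006,.005)])
    else:
        m=fill([cv2.convexHull(np.r_[pr(0,z0),pr(0,z0+.018)].astype(np.float32))[:,0]])
        m&=~(fill([pr(.005,z0)])&fill([pr(.005,z0+.018)]))
    return cv2.resize(m,(u1-u0,v1-v0),interpolation=cv2.INTER_AREA)/255.
def fit(im,cam,kind,p0,pad,z0=0):
    c=proj(cam,[[*p0[:2],.009]])[0].astype(int); r=24
    box=(c[0]-r,c[1]-r,c[0]+r,c[1]+r)
    I=im[box[1]:box[3],box[0]:box[2]].astype(float)
    f={"round":I.mean(2),"oval":I[...,0]-I[...,2],"square":I[...,2]-I[...,0],"hex":I[...,0]-I[...,1]}[kind]
    def cost(p):
        m=render(cam,kind,p,pad,box,z0); w=cv2.dilate(m,np.ones((5,5)))>0
        if kind!="round": w[:]=True
        a,b=m[w],f[w]
        return 1-max(0,np.corrcoef(a,b)[0,1])
    best=None
    yaws={"round":[0],"oval":np.arange(0,np.pi,.3),"square":np.arange(0,1.5,.3),"hex":np.arange(0,1,.25)}[kind]
    if len(p0)>2: yaws=[p0[2]]
    for y in yaws:
        x=np.array([*p0[:2],y])
        o=minimize(cost,x,method="Nelder-Mead",options=dict(initial_simplex=[x,x+[.006,0,0],x+[0,.006,0],x+[0,0,.2]],xatol=1e-4,fatol=1e-6,maxiter=120))
        if best is None or o.fun<best.fun: best=o
    return np.r_[best.x,best.fun]
E
python3 - <<'E'
from fit import *
im=cv2.imread("pics/top0.png")[:,:,::-1]; sc=cv2.imread("pics/scene0.png")[:,:,::-1]
G={("round",0):(546,247),("oval",0):(461,307),("square",0):(340,310),("hex",0):(573,369),("round",1):(641,304),("oval",1):(332,215),("square",1):(140,292),("hex",1):(447,216)}
for (k,pad),uv in G.items():
    p=ray("top",[np.array(uv)*.64],.009)[0]
    a=fit(im,"top",k,p[:2],pad); b=fit(sc,"scene",k,a[:2],pad)
    print(k,pad,a.round(4),b.round(4),"r",np.hypot(*a[:2]).round(3))
for n,uv in dict(box=(230,238),loupe=(217,357),blk=(293,358),gry=(402,366),wht=(338,402)).items(): print(n,ray("top",[np.array(uv)*.64],.04 if n=="box" else .02)[0].round(3))
cr=cv2.resize(im[110:280,60:440,::-1],(800,358),interpolation=cv2.INTER_CUBIC); cv2.imwrite("pics/crop.png",cr)
E
```

```text
round 0 [ 0.5959 -0.2671  0.206   0.3633] [ 0.5959 -0.2671  0.      1.    ] r 0.653Traceback (most recent call last):
  File "<stdin>", line 6, in <module>
  File "fit.py", line 43, in fit
    o=minimize(cost,x,method="Nelder-Mead",options=dict(initial_simplex=[x,x+[.006,0,0],x+[0,.006,0],x+[0,0,.2]],xatol=1e-4,fatol=1e-6,maxiter=120))
    res = _minimize_neldermead(fun, x0, args, callback, bounds=bounds,
                               **options)
    fxr = func(xr)
    fx = function(np.copy(x), *(wrapper_args + args))
  File "fit.py", line 34, in cost
    m=render(cam,kind,p,pad,box,z0); w=cv2.dilate(m,np.ones((5,5)))>0
  File "fit.py", line 26, in render
    m&=~(fill([pr(.005,z0)])&fill([pr(.005,z0+.018)]))
                                   ~~^^^^^^^^^^^^^^
  File "fit.py", line 17, in pr
    uv=proj(cam,np.c_[q,np.full(len(q),z)])
  File "h.py", line 11, in proj
    k,d,R,t=K(name); return cv2.projectPoints(np.array(X,float).reshape(-1,1,3),cv2.Rodrigues(R)[0],t,k,d)[0].reshape(-1,2)
            ~^^^^^^
  File "h.py", line 4, in K
    c=vision.calibration(name); f=192/np.tan(np.radians(c["vfov"])/2)
ValueError: time passes only in moves, steps and waits
```

```bash
sed -i 's/^def K(name):/import functools\n@functools.lru_cache(None)\ndef K(name):/' h.py
cat > r1.py <<'E'
from fit import *
im=cv2.imread("pics/top0.png")[:,:,::-1]; sc=cv2.imread("pics/scene0.png")[:,:,::-1]
print(proj("scene",[[.5959,-.2671,.009]]),proj("top",[[.5959,-.2671,.009]])/.64)
G={("round",0):(546,247),("oval",0):(461,307),("square",0):(340,310),("hex",0):(573,369),("round",1):(641,304),("oval",1):(332,215),("square",1):(140,292),("hex",1):(447,216)}
for (k,pad),uv in G.items():
    p=ray("top",[np.array(uv)*.64],.009)[0]
    a=fit(im,"top",k,p[:2],pad); b=fit(sc,"scene",k,a[:2],pad)
    print(k,pad,a.round(4),b.round(4),"r",np.hypot(*a[:2]).round(3),flush=True)
for n,uv in dict(box=(230,238),loupe=(217,357),blk=(293,358),gry=(402,366),wht=(338,402)).items(): print(n,ray("top",[np.array(uv)*.64],.04 if n=="box" else .02)[0].round(3))
cr=cv2.resize(im[110:280,60:440,::-1],(800,358),interpolation=cv2.INTER_CUBIC); cv2.imwrite("pics/crop.png",cr)
E
time python3 r1.py
```

```text
[[182.40701166 165.13330118]] [[547.75914099 245.37342154]]
round 0 [ 0.5959 -0.2671  0.206   0.3633] [ 0.5959 -0.2671  0.      1.    ] r 0.653
oval 0 [ 0.4879 -0.1143  3.0519  0.0329] [ 0.4859 -0.1156  3.039   0.0924] r 0.501
square 0 [0.4834 0.0947 1.8674 0.0446] [0.4803 0.0923 0.3064 0.1749] r 0.493
hex 0 [ 0.3822 -0.3014  0.5159  0.0753] [ 0.3798 -0.3021  0.5445  0.1178] r 0.487
round 1 [ 0.4955 -0.427   0.1697  0.0246] [ 0.4944 -0.4286  0.1455  0.0656] r 0.654
oval 1 [0.6499 0.1101 2.4368 0.024 ] [0.6492 0.1097 2.4212 0.0368] r 0.659
square 1 [0.5131 0.4342 1.3382 0.0253] [0.5122 0.4341 1.3423 0.0308] r 0.672
hex 1 [ 0.6507 -0.0916 -0.3813  0.0541] [ 0.65   -0.0923  0.7014  0.0645] r 0.657
box [0.597 0.274 0.04 ]
loupe [0.401 0.292 0.02 ]
blk [0.4   0.167 0.02 ]
gry [ 0.387 -0.013  0.02 ]
wht [0.328 0.092 0.02 ]
real	0m3.948s
user	0m4.252s
sys	0m0.105s
```

View pics/crop.png

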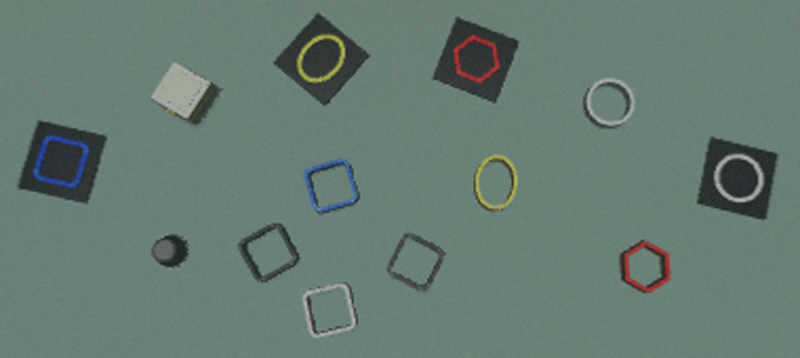

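The crop confirms the choice: blue square (331,185), gold oval (496,182), silver round (609,103), red hex (645,267). Next I refine the silver ring and the pad yaws, then plan.

```bash
sed -i 's/"round":I.mean(2)/"round":np.maximum(I.mean(2),np.median(I.mean(2))+5 if not pad else 0)/' fit.py
cat > plan.py <<'E'
from h import *
from scipy.spatial.transform import Rotation as Ro
def go(x,y,z=None,yaw=None,sym=np.pi,quiet=False):
    """print turn (rz) then delta in tool frame after the turn, towards x,y,z with tool y axis at yaw (mod sym)"""
    s=read_state(); R=Ro.from_rotvec(s["tcp_rot"]).as_matrix(); p=np.array(s["tool_pos"])
    y0=np.arctan2(R[1,1],R[0,1]); rz=0
    if yaw is not None:
        dy=(yaw-y0); dy=(dy+sym/2)%sym-sym/2; rz=-dy
    tilt=Ro.from_matrix(R).as_matrix()[:,2]
    if z is None: z=p[2]
    d=np.array([x,y,z])-p
    Y=y0-rz
    ty=np.array([np.cos(Y),np.sin(Y)]); tx=np.array([ty[1]*-1*-1,-ty[0]])*-1
    # tool x = y cross z, z down
    tx=np.cross([ty[0],ty[1],0],[0,0,-1])
    print("t",round(s["time"],2),"tcp",p.round(4),"toolz",tilt.round(3),"yaw",round(y0,4),"q1,q6",np.round([s["q"][0],s["q"][5]],2),"w",round(s["width"],3),"F",round(s["grip_force"],1),np.round(s["wrist_force"],1))
    print("  rz",round(rz,4),"rows",round(abs(rz)/.122,1),"| then shift",np.round([d@tx,d[:2]@ty,-d[2]],4),"| q6 after approx",round(s["q"][5]+rz+0,2),"+dq1",round(np.arctan2(y,x)-np.arctan2(p[1],p[0]),2))
E
python3 - <<'E'
from fit import *; from plan import go
im=cv2.imread("pics/top0.png")[:,:,::-1]; sc=cv2.imread("pics/scene0.png")[:,:,::-1]
p=fit(im,"top","round",(.593,-.266),0); b=fit(sc,"scene","round",(.593,-.266),0); print(p.round(4),b.round(4))
# pad squares: dark region min-area
for n,c in dict(round=(.495,-.4275),oval=(.6495,.11),square=(.513,.434),hex=(.650,-.092)).items():
  for cam,I in(("top",im),("scene",sc)):
    u=proj(cam,[[*c,.005]])[0].astype(int); r=32; x0,y0=u-r
    x0=max(x0,0);y0=max(y0,0)
    g=I[y0:y0+2*r,x0:x0+2*r].max(2).astype(np.uint8); g=cv2.resize(g,None,fx=4,fy=4,interpolation=cv2.INTER_CUBIC)
    m=(g<75).astype(np.uint8); L=cv2.connectedComponentsWithStats(m)
    k=1+np.argmax(L[2][1:,4]); ct=np.argwhere(L[1]==k)[:,::-1].astype(float)
    W=ray(cam,(ct+.5)/4-.5+[x0,y0],.005)[:,:2]*1000
    (cx,cy),(w,h),a=cv2.minAreaRect(cv2.convexHull(W.astype(np.float32)))
    print(n,cam,round(cx,1),round(cy,1),round(w,1),round(h,1),"yaw",round(np.radians(a),4))
go(.482,.0935,.10,.30,np.pi/2)
E
```

```text
[ 0.5938 -0.2643  0.0592  0.3203] [ 0.5868 -0.2706  0.3848  0.5201]
round top 495.0 -425.0 89.3 89.1 yaw 1.3269
round scene 495.9 -424.7 97.7 92.0 yaw 1.313
oval top 648.7 109.4 89.3 88.8 yaw 0.8786
oval scene 650.7 111.6 91.5 90.5 yaw 0.8618
square top 512.4 432.2 90.0 88.3 yaw 1.349
square scene 514.2 435.4 90.0 91.4 yaw 1.3412
hex top 649.4 -91.5 88.5 89.6 yaw 1.1982
hex scene 651.3 -89.7 94.3 89.9 yaw 1.1974
t 0.1 tcp [0.1998 0.6441 0.2301] toolz [-0.001 -0.002 -1.   ] yaw 1.27 q1,q6 [ 1.23 -0.04] w 0.999 F 0.0 [-0.1  0.8 -0. ]
  rz -0.6008 rows 4.9 | then shift [-0.1069 -0.6094  0.1301] | q6 after approx -0.64 +dq1 -1.08
```

Request:
{"name": "jog_arm", "arguments": {"turn": [[0, 0, -0.12], [0, 0, -0.12], [0, 0, -0.12], [0, 0, -0.12], [0, 0, -0.12], [0, 0, 0], [0, 0, 0], [0, 0, 0], [0, 0, 0], [0, 0, 0], [0, 0, 0], [0, 0, 0], [0, 0, 0], [0, 0, 0], [0, 0, 0], [0, 0, 0], [0, 0, 0], [0, 0, 0], [0, 0, 0], [0, 0, 0]], "delta_pos": [[0, 0, 0], [0, 0, 0], [0, 0, 0], [0, 0, 0], [0, 0, 0], [-0.0067, -0.038, 0.008], [-0.0067, -0.038, 0.008], [-0.0067, -0.038, 0.008], [-0.0067, -0.038, 0.008], [-0.0067, -0.038, 0.008], [-0.0067, -0.038, 0.008], [-0.0067, -0.038, 0.008], [-0.0067, -0.038, 0.008], [-0.0067, -0.038, 0.008], [-0.0067, -0.038, 0.008], [-0.0067, -0.038, 0.008], [-0.0067, -0.038, 0.008], [-0.0067, -0.038, 0.008], [-0.0067, -0.038, 0.008], [-0.0067, -0.038, 0.008]], "gripper": [0.085, 0.085, 0.085, 0.085, 0.085, 0.085, 0.085, 0.085, 0.085, 0.085, 0.085, 0.085, 0.085, 0.085, 0.085, 0.085, 0.085, 0.085, 0.085, 0.085], "grip_force": 25}}

```text
time: 1.77
tool_pos: [0.4642, 0.1278, 0.1108]
tcp_rot: [0.468, -3.106, -0.0]
wrist_force: [0.4, 0.3, 0.0]
width: 0.998
grip_force: 0.0
```

```bash
python3 -c "
from plan import go
go(.482,.0935,.08,.30,1.5708)"
```

```text
t 1.77 tcp [0.4642 0.1278 0.1108] toolz [-0.  0. -1.] yaw 1.87 q1,q6 [ 0.22 -1.65] w 0.998 F 0.0 [0.4 0.3 0. ]
  rz -0.0008 rows 0.0 | then shift [-0.0069 -0.038   0.0308] | q6 after approx -1.65 +dq1 -0.08
```

Request:
{"name": "jog_arm", "arguments": {"turn": [[0, 0, 0], [0, 0, 0], [0, 0, 0], [0, 0, 0], [0, 0, 0]], "delta_pos": [[-0.0068, -0.038, 0], [0, 0, 0.035], [0, 0, 0.035], [0, 0, 0], [0, 0, 0]], "gripper": [0.085, 0.085, 0.085, 0.085, 0.085]}}

```text
time: 2.18
tool_pos: [0.4788, 0.0947, 0.0391]
tcp_rot: [0.466, -3.1, -0.0]
wrist_force: [0.8, 0.1, 0.0]
width: 0.993
grip_force: 0.0
```

```bash
python3 -c "
from plan import go
from h import *
go(.482,.0935,.003,.30,1.5708)
a=vision.read_camera('top');b=vision.read_camera('scene')
c=proj('top',[[.482,.0935,.02]])[0].astype(int);d=proj('scene',[[.482,.0935,.02]])[0].astype(int)
f=lambda I,c:cv2.resize(I[c[1]-35:c[1]+35,c[0]-35:c[0]+35,::-1],(400,400),interpolation=cv2.INTER_CUBIC)
cv2.imwrite('pics/c1.png',np.hstack([f(a,c),f(b,d)]))
"
```

```text
t 2.18 tcp [0.4788 0.0947 0.0391] toolz [-0.007 -0.001 -1.   ] yaw 1.8694 q1,q6 [ 0.14 -1.73] w 0.993 F 0.0 [0.8 0.1 0. ]
  rz -0.0014 rows 0.0 | then shift [-0.0027 -0.0021  0.0361] | q6 after approx -1.73 +dq1 -0.0
```

View pics/c1.png

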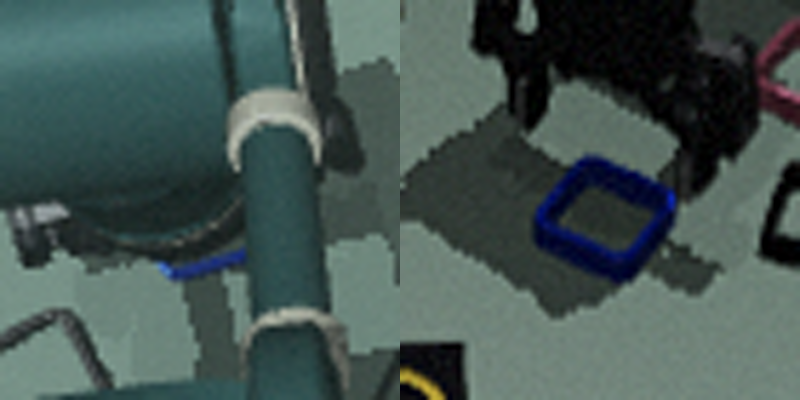

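The scene half shows the blue square midway between the open fingers, with nothing else near them. Going down and closing.

Request:
{"name": "jog_arm", "arguments": {"turn": [[0, 0, 0], [0, 0, 0], [0, 0, 0], [0, 0, 0], [0, 0, 0], [0, 0, 0], [0, 0, 0], [0, 0, 0], [0, 0, 0], [0, 0, 0], [0, 0, 0], [0, 0, 0], [0, 0, 0]], "delta_pos": [[-0.0025, -0.001, 0.012], [0, 0, 0.012], [0, 0, 0.0115], [0, 0, 0], [0, 0, 0], [0, 0, 0], [0, 0, 0], [0, 0, 0], [0, 0, 0], [0, 0, 0], [0, 0, 0], [0, 0, 0], [0, 0, 0]], "gripper": [0.085, 0.085, 0.085, 0.085, 0.085, 0.04, 0.04, 0.04, 0.04, 0.04, 0.04, 0.04, 0.04]}}

```text
time: 3.37
tool_pos: [0.4853, 0.0953, 0.0067]
tcp_rot: [-0.468, 3.105, 0.0]
wrist_force: [-0.9, 1.9, 5.5]
width: 0.669
grip_force: 27.4
```

```bash
python3 -c "
from plan import go
go(.5127,.434,.08,1.342,1.5708)"
```

```text
t 3.37 tcp [0.4853 0.0953 0.0067] toolz [ 0.002  0.    -1.   ] yaw 1.8699 q1,q6 [ 0.14 -1.73] w 0.669 F 27.4 [-0.9  1.9  5.5]
  rz 0.5279 rows 4.3 | then shift [ 0.0501  0.3361 -0.0733] | q6 after approx -1.2 +dq1 0.51
```

Request:
{"name": "jog_arm", "arguments": {"turn": [[0, 0, 0], [0, 0, 0], [0, 0, 0], [0, 0, 0.1056], [0, 0, 0.1056], [0, 0, 0.1056], [0, 0, 0.1056], [0, 0, 0.1056], [0, 0, 0], [0, 0, 0], [0, 0, 0], [0, 0, 0], [0, 0, 0], [0, 0, 0], [0, 0, 0], [0, 0, 0], [0, 0, 0], [0, 0, 0], [0, 0, 0], [0, 0, 0]], "delta_pos": [[0, 0, -0.015], [0, 0, -0.03], [0, 0, -0.03], [0, 0, 0], [0, 0, 0], [0, 0, 0], [0, 0, 0], [0, 0, 0], [0.0049, 0.0336, 0], [0.0049, 0.0336, 0], [0.0049, 0.0336, 0], [0.0049, 0.0336, 0], [0.0049, 0.0336, 0], [0.0049, 0.0336, 0], [0.0049, 0.0336, 0], [0.0049, 0.0336, 0], [0.0049, 0.0336, 0], [0.0048, 0.0336, 0], [0, 0, 0], [0, 0, 0]], "gripper": [0.04, 0.04, 0.04, 0.04, 0.04, 0.04, 0.04, 0.04, 0.04, 0.04, 0.04, 0.04, 0.04, 0.04, 0.04, 0.04, 0.04, 0.04, 0.04, 0.04]}}

```text
time: 5.03
tool_pos: [0.5125, 0.4349, 0.08]
tcp_rot: [-0.355, -3.121, 0.001]
wrist_force: [0.8, -0.1, -0.6]
width: 0.671
grip_force: 27.3
```

Request:
{"name": "jog_arm", "arguments": {"turn": [[0, 0, 0], [0, 0, 0], [0, 0, 0], [0, 0, 0]], "delta_pos": [[0, 0, 0], [0, 0, 0], [0, 0, 0], [0, 0, 0]], "gripper": [0.04, 0.04, 0.04, 0.04]}}

```text
time: 5.37
tool_pos: [0.513, 0.4321, 0.0807]
tcp_rot: [-0.361, -3.121, 0.001]
wrist_force: [0.1, -0.4, -0.8]
width: 0.668
grip_force: 27.3
```

```bash
python3 -c "
from plan import go
go(.5146,.4335,.0125,1.342,1.5708)
from h import *
a=vision.read_camera('top');b=vision.read_camera('scene')
P=[[.5127,.434,.03]]
c=proj('top',P)[0].astype(int);d=proj('scene',P)[0].astype(int)
f=lambda I,c:cv2.resize(I[c[1]-35:c[1]+35,c[0]-35:c[0]+35,::-1],(400,400),interpolation=cv2.INTER_CUBIC)
cv2.imwrite('pics/c2.png',np.hstack([f(a,c),f(b,d)]))
"
```

```text
t 5.37 tcp [0.513  0.4321 0.0807] toolz [-0. -0. -1.] yaw 1.3407 q1,q6 [ 0.66 -0.68] w 0.668 F 27.3 [ 0.1 -0.4 -0.8]
  rz -0.0013 rows 0.0 | then shift [-0.0012  0.0017  0.0682] | q6 after approx -0.68 +dq1 0.0
```

View pics/c2.png

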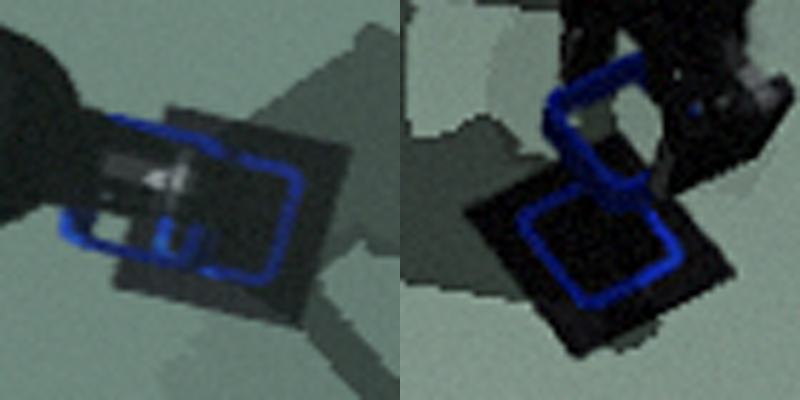

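The square hangs level between the fingers over its pad. Lowering it.

Request:
{"name": "jog_arm", "arguments": {"turn": [[0, 0, 0], [0, 0, 0], [0, 0, 0], [0, 0, 0], [0, 0, 0], [0, 0, 0], [0, 0, 0], [0, 0, 0]], "delta_pos": [[-0.0012, 0.0017, 0.02], [0, 0, 0.02], [0, 0, 0.015], [0, 0, 0.008], [0, 0, 0.003], [0, 0, 0], [0, 0, 0], [0, 0, 0]], "gripper": [0.04, 0.04, 0.04, 0.04, 0.04, 0.04, 0.04, 0.04]}}

```text
time: 6.13
tool_pos: [0.5154, 0.4355, 0.016]
tcp_rot: [0.358, 3.12, 0.002]
wrist_force: [0.9, 0.1, 0.1]
width: 0.672
grip_force: 27.3
```

```bash
python3 -c "
from plan import go
go(.5146,.4335,.0125,1.342,1.5708)"
```

```text
t 6.13 tcp [0.5154 0.4355 0.016 ] toolz [ 0.002  0.001 -1.   ] yaw 1.342 q1,q6 [ 0.66 -0.68] w 0.672 F 27.3 [0.9 0.1 0.1]
  rz 0.0 rows 0.0 | then shift [ 0.0003 -0.0021  0.0035] | q6 after approx -0.68 +dq1 -0.0
```

Request:
{"name": "jog_arm", "arguments": {"turn": [[0, 0, 0], [0, 0, 0], [0, 0, 0], [0, 0, 0]], "delta_pos": [[0, -0.001, 0.0015], [0, 0, 0.0015], [0, 0, 0], [0, 0, 0]], "gripper": [0.04, 0.04, 0.04, 0.04]}}

```text
time: 6.47
tool_pos: [0.5143, 0.4339, 0.0119]
tcp_rot: [0.358, 3.121, 0.0]
wrist_force: [-0.2, -0.7, -1.2]
width: 0.672
grip_force: 27.3
```

```bash
python3 -c "
from plan import go
go(.5146,.4335,.0125,1.342,1.5708)"
```

```text
t 6.47 tcp [0.5143 0.4339 0.0119] toolz [ 0.  0. -1.] yaw 1.3421 q1,q6 [ 0.66 -0.68] w 0.672 F 27.3 [-0.2 -0.7 -1.2]
  rz 0.0001 rows 0.0 | then shift [-0.0003 -0.0003 -0.0006] | q6 after approx -0.68 +dq1 -0.0
```

Request:
{"name": "jog_arm", "arguments": {"turn": [[0, 0, 0], [0, 0, 0], [0, 0, 0], [0, 0, 0], [0, 0, 0], [0, 0, 0], [0, 0, 0], [0, 0, -0.0665], [0, 0, -0.0665]], "delta_pos": [[0, 0, 0], [0, 0, 0], [0, 0, 0], [0, 0, 0], [0, 0, -0.025], [0, 0, -0.035], [0, 0, -0.035], [0, 0, 0], [0, 0, 0]], "gripper": [0.066, 0.07, 0.085, 0.085, 0.085, 0.085, 0.085, 0.085, 0.085]}}

```text
time: 7.22
tool_pos: [0.5167, 0.4357, 0.1113]
tcp_rot: [0.145, 3.132, 0.008]
wrist_force: [-0.4, 0.4, 0.1]
width: 0.998
grip_force: 0.0
```

Request:
{"name": "jog_arm", "arguments": {"turn": [[0, 0, 0], [0, 0, 0], [0, 0, 0], [0, 0, 0], [0, 0, 0], [0, 0, 0], [0, 0, 0], [0, 0, 0], [0, 0, 0], [0, 0, 0], [0, 0, 0], [0, 0, 0], [0, 0, 0], [0, 0, 0], [0, 0, 0], [0, 0, 0], [0, 0, 0], [0, 0, 0]], "delta_pos": [[-0.0018, -0.0392, 0], [-0.0018, -0.0392, 0], [-0.0018, -0.0392, 0], [-0.0018, -0.0392, 0], [-0.0018, -0.0392, 0], [-0.0018, -0.0392, 0], [-0.0018, -0.0392, 0], [-0.0018, -0.0392, 0], [-0.0018, -0.0392, 0], [-0.0018, -0.0392, 0], [-0.0018, -0.0392, 0], [-0.0018, -0.0392, 0], [-0.0018, -0.0392, 0], [-0.0018, -0.0392, 0], [0, 0, 0.035], [0, 0, 0.03], [0, 0, 0], [0, 0, 0]], "gripper": [0.085, 0.085, 0.085, 0.085, 0.085, 0.085, 0.085, 0.085, 0.085, 0.085, 0.085, 0.085, 0.085, 0.085, 0.085, 0.085, 0.085, 0.085]}}

```text
time: 8.72
tool_pos: [0.4847, -0.1144, 0.0403]
tcp_rot: [-0.151, -3.133, -0.002]
wrist_force: [-0.3, -0.4, 0.4]
width: 0.995
grip_force: 0.0
```

```bash
python3 - <<'E'
from fit import *; from plan import go
go(.487,-.115,.004,1.475)
a=snap('top','pics/t2.png');b=snap('scene','pics/s2.png')
for cam,I in(('top',a),('scene',b)): print(cam,fit(I,cam,'square',(.5127,.434),0,.005).round(4))
print(fit(cv2.imread("pics/top0.png")[:,:,::-1],'top','square',(.5127,.434),1).round(4))
P=[[.5127,.434,.02]];d=proj('scene',P)[0].astype(int);Q=[[.487,-.115,.02]];e=proj('scene',Q)[0].astype(int);c=proj('top',P)[0].astype(int)
f=lambda I,c:cv2.resize(I[c[1]-30:c[1]+30,c[0]-30:c[0]+30,::-1],(260,260),interpolation=cv2.INTER_CUBIC)
cv2.imwrite('pics/c3.png',np.hstack([f(a,c),f(b,d),f(b,e)]))
E
```

```text
t 8.72 tcp [ 0.4847 -0.1144  0.0403] toolz [-0.005  0.001 -1.   ] yaw 1.4744 q1,q6 [-0.28 -1.76] w 0.995 F 0.0 [-0.3 -0.4  0.4]
  rz -0.0006 rows 0.0 | then shift [-0.0023 -0.0004  0.0363] | q6 after approx -1.76 +dq1 -0.0
top [ 0.5127  0.4348 -0.2056  0.1478]
scene [0.5107 0.4335 1.3189 0.1965]
[ 0.5131  0.4342 -0.2286  0.0254]
```

View pics/c3.png

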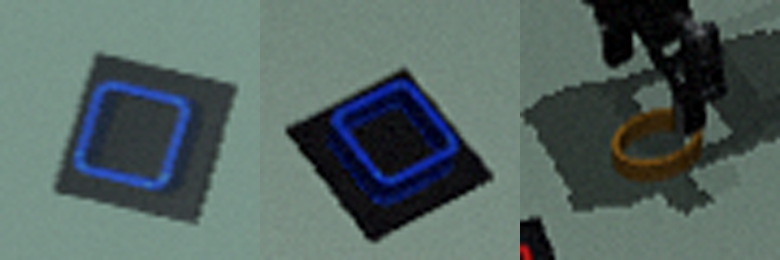

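The square sits centred on its blue outline; offset is under 1 mm and yaw matches. The fingers straddle the gold oval.

Request:
{"name": "jog_arm", "arguments": {"turn": [[0, 0, 0], [0, 0, 0], [0, 0, 0], [0, 0, 0], [0, 0, 0], [0, 0, 0], [0, 0, 0], [0, 0, 0], [0, 0, 0], [0, 0, 0], [0, 0, 0], [0, 0, 0]], "delta_pos": [[0, 0, 0.012], [0, 0, 0.012], [0, 0, 0.01], [0, 0, 0], [0, 0, 0], [0, 0, 0], [0, 0, 0], [0, 0, 0], [0, 0, 0], [0, 0, 0], [0, 0, 0], [0, 0, 0]], "gripper": [0.085, 0.085, 0.085, 0.085, 0.04, 0.04, 0.04, 0.04, 0.04, 0.04, 0.04, 0.04]}}

```text
time: 9.82
tool_pos: [0.4878, -0.115, 0.0088]
tcp_rot: [0.151, 3.136, -0.0]
wrist_force: [-0.1, 1.8, 6.7]
width: 0.611
grip_force: 26.7
```

```bash
python3 -c "
from plan import go
go(.6497,.110,.08,.861)"
```

```text
t 9.82 tcp [ 0.4878 -0.115   0.0088] toolz [ 0.002 -0.    -1.   ] yaw 1.4749 q1,q6 [-0.28 -1.76] w 0.611 F 26.7 [-0.1  1.8  6.7]
  rz 0.6139 rows 5.0 | then shift [ 0.0238  0.2762 -0.0712] | q6 after approx -1.14 +dq1 0.4
```

Request:
{"name": "jog_arm", "arguments": {"turn": [[0, 0, 0], [0, 0, 0], [0, 0, 0], [0, 0, 0.1228], [0, 0, 0.1228], [0, 0, 0.1228], [0, 0, 0.1228], [0, 0, 0.1228], [0, 0, 0], [0, 0, 0], [0, 0, 0], [0, 0, 0], [0, 0, 0], [0, 0, 0], [0, 0, 0], [0, 0, 0], [0, 0, 0], [0, 0, 0], [0, 0, 0], [0, 0, 0]], "delta_pos": [[0, 0, -0.015], [0, 0, -0.03], [0, 0, -0.03], [0, 0, 0], [0, 0, 0], [0, 0, 0], [0, 0, 0], [0, 0, 0], [0.003, 0.0345, 0], [0.003, 0.0345, 0], [0.003, 0.0345, 0], [0.003, 0.0345, 0], [0.003, 0.0345, 0], [0.003, 0.0345, 0], [0.003, 0.0345, 0], [0.003, 0.0345, 0], [0, 0, 0], [0, 0, 0.025], [0, 0, 0.025], [0, 0, 0]], "gripper": [0.04, 0.04, 0.04, 0.04, 0.04, 0.04, 0.04, 0.04, 0.04, 0.04, 0.04, 0.04, 0.04, 0.04, 0.04, 0.04, 0.04, 0.04, 0.04, 0.04]}}

```text
time: 11.48
tool_pos: [0.644, 0.1096, 0.0271]
tcp_rot: [-1.088, -2.938, 0.007]
wrist_force: [-1.3, 0.0, -1.8]
width: 0.616
grip_force: 26.7
```

Request:
{"name": "jog_arm", "arguments": {"turn": [[0, 0, 0], [0, 0, 0], [0, 0, 0], [0, 0, 0], [0, 0, 0]], "delta_pos": [[0, 0, 0.01], [0, 0, 0.005], [0, 0, 0], [0, 0, 0], [0, 0, 0]], "gripper": [0.04, 0.04, 0.04, 0.04, 0.04]}}

```text
time: 11.9
tool_pos: [0.6496, 0.11, 0.0191]
tcp_rot: [1.092, 2.944, 0.002]
wrist_force: [0.2, -0.9, -0.6]
width: 0.613
grip_force: 26.7
```

```bash
python3 -c "
from plan import go
go(.6497,.110,.0125,.861)"
```

```text
t 11.9 tcp [0.6496 0.11   0.0191] toolz [ 0.002  0.    -1.   ] yaw 0.8607 q1,q6 [ 0.13 -0.73] w 0.613 F 26.7 [ 0.2 -0.9 -0.6]
  rz -0.0003 rows 0.0 | then shift [-0.0001  0.0001  0.0066] | q6 after approx -0.73 +dq1 -0.0
```

Request:
{"name": "jog_arm", "arguments": {"turn": [[0, 0, 0], [0, 0, 0], [0, 0, 0], [0, 0, 0], [0, 0, 0], [0, 0, 0], [0, 0, 0], [0, 0, 0], [0, 0, 0], [0, 0, -0.0], [0, 0, 0.1103], [0, 0, 0.1103], [0, 0, 0.1103]], "delta_pos": [[0, 0, 0.0025], [0, 0, 0.002], [0, 0, 0], [0, 0, 0], [0, 0, 0], [0, 0, 0], [0, 0, 0], [0, 0, -0.025], [0, 0, -0.035], [0, 0, -0.035], [0, 0, 0], [0, 0, 0], [0, 0, 0]], "gripper": [0.04, 0.04, 0.04, 0.062, 0.066, 0.085, 0.085, 0.085, 0.085, 0.085, 0.085, 0.085, 0.085]}}

```text
time: 12.98
tool_pos: [0.6493, 0.1103, 0.1098]
tcp_rot: [1.568, 2.72, 0.002]
wrist_force: [0.0, -0.5, -0.5]
width: 0.997
grip_force: 0.0
```

Request:
{"name": "jog_arm", "arguments": {"turn": [[0, 0, 0], [0, 0, 0], [0, 0, 0], [0, 0, 0], [0, 0, 0], [0, 0, 0], [0, 0, 0], [0, 0, 0], [0, 0, 0], [0, 0, 0], [0, 0, 0], [0, 0, 0], [0, 0, 0], [0, 0, 0], [0, 0, 0], [0, 0, 0], [0, 0, 0], [0, 0, 0]], "delta_pos": [[-0.0169, -0.0338, 0], [-0.0169, -0.0338, 0], [-0.0169, -0.0338, 0], [-0.0169, -0.0338, 0], [-0.0169, -0.0338, 0], [-0.0169, -0.0338, 0], [-0.0169, -0.0338, 0], [-0.0169, -0.0338, 0], [-0.0169, -0.0338, 0], [-0.0169, -0.0338, 0], [-0.0169, -0.0338, 0], [-0.0169, -0.0338, 0], [-0.0169, -0.0338, 0], [0, 0, 0.035], [0, 0, 0.03], [0, 0, 0], [0, 0, 0], [0, 0, 0]], "gripper": [0.085, 0.085, 0.085, 0.085, 0.085, 0.085, 0.085, 0.085, 0.085, 0.085, 0.085, 0.085, 0.085, 0.085, 0.085, 0.085, 0.085, 0.085]}}

```text
time: 14.48
tool_pos: [0.3812, -0.3017, 0.0442]
tcp_rot: [1.561, 2.726, -0.0]
wrist_force: [1.3, -0.4, 0.6]
width: 0.998
grip_force: 0.0
```

```bash
cat > chk.py <<'E'
from fit import *; from plan import go
import sys
def chk(kind,pad,nxt,n):
    a=snap('top',f'pics/t{n}.png');b=snap('scene',f'pics/s{n}.png')
    for cam,I in(('top',a),('scene',b)): print(cam,fit(I,cam,kind,pad,0,.005).round(4))
    c=proj('top',[[*pad[:2],.02]])[0].astype(int);d=proj('scene',[[*pad[:2],.02]])[0].astype(int)
    f=lambda I,c:cv2.resize(I[c[1]-30:c[1]+30,c[0]-30:c[0]+30,::-1],(260,260),interpolation=cv2.INTER_CUBIC)
    t=[f(a,c),f(b,d)]
    if nxt: t.append(f(b,proj('scene',[[*nxt,.02]])[0].astype(int)))
    cv2.imwrite(f'pics/c{n}.png',np.hstack(t))
E
python3 -c "
from chk import *
go(.381,-.302,.006,.53)
chk('oval',(.6495,.11),(.381,-.302),4)"
```

```text
t 14.48 tcp [ 0.3812 -0.3017  0.0442] toolz [ 0.001 -0.    -1.   ] yaw 0.5307 q1,q6 [-0.72 -1.25] w 0.998 F 0.0 [ 1.3 -0.4  0.6]
  rz 0.0007 rows 0.0 | then shift [-0.0002 -0.0003  0.0382] | q6 after approx -1.25 +dq1 -0.0
top [0.6499 0.1099 2.4053 0.0822]
scene [0.6481 0.1088 2.4695 0.1311]
```

View pics/c4.png

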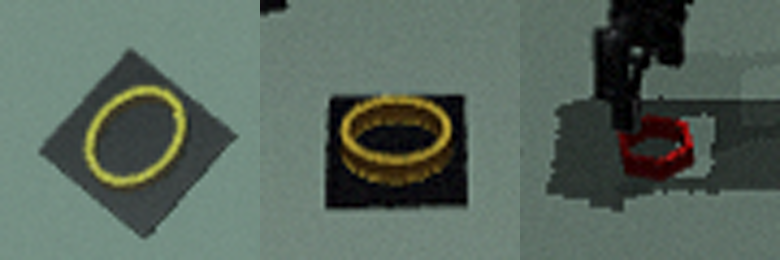

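The oval matches its outline to within about 0.5 mm. The gripper stands over the red hex.

Request:
{"name": "jog_arm", "arguments": {"turn": [[0, 0, 0], [0, 0, 0], [0, 0, 0], [0, 0, 0], [0, 0, 0], [0, 0, 0], [0, 0, 0], [0, 0, 0], [0, 0, 0], [0, 0, 0], [0, 0, 0], [0, 0, 0]], "delta_pos": [[0, 0, 0.013], [0, 0, 0.013], [0, 0, 0.011], [0, 0, 0], [0, 0, 0], [0, 0, 0], [0, 0, 0], [0, 0, 0], [0, 0, 0], [0, 0, 0], [0, 0, 0], [0, 0, 0]], "gripper": [0.085, 0.085, 0.085, 0.085, 0.04, 0.04, 0.04, 0.04, 0.04, 0.04, 0.04, 0.04]}}

```text
time: 15.58
tool_pos: [0.3815, -0.3022, 0.0074]
tcp_rot: [1.561, 2.724, -0.0]
wrist_force: [0.2, 0.7, 6.0]
width: 0.644
grip_force: 27.2
```

```bash
python3 -c "
from plan import go
go(.6503,-.092,.08,.673)"
```

```text
t 15.58 tcp [ 0.3815 -0.3022  0.0074] toolz [ 0.002 -0.001 -1.   ] yaw 0.53 q1,q6 [-0.72 -1.25] w 0.644 F 27.2 [0.2 0.7 6. ]
  rz -0.143 rows 1.2 | then shift [-0.0032  0.3412 -0.0726] | q6 after approx -1.39 +dq1 0.53
```

Request:
{"name": "jog_arm", "arguments": {"turn": [[0, 0, 0], [0, 0, 0], [0, 0, 0], [0, 0, -0.0715], [0, 0, -0.0715], [0, 0, 0], [0, 0, 0], [0, 0, 0], [0, 0, 0], [0, 0, 0], [0, 0, 0], [0, 0, 0], [0, 0, 0], [0, 0, 0], [0, 0, 0], [0, 0, 0], [0, 0, 0], [0, 0, 0], [0, 0, 0], [0, 0, 0]], "delta_pos": [[0, 0, -0.015], [0, 0, -0.03], [0, 0, -0.03], [0, 0, 0], [0, 0, 0], [-0.0003, 0.0341, 0], [-0.0003, 0.0341, 0], [-0.0003, 0.0341, 0], [-0.0003, 0.0341, 0], [-0.0003, 0.0341, 0], [-0.0003, 0.0341, 0], [-0.0003, 0.0341, 0], [-0.0003, 0.0341, 0], [-0.0003, 0.0341, 0], [-0.0003, 0.0341, 0], [0, 0, 0], [0, 0, 0.025], [0, 0, 0.025], [0, 0, 0.01], [0, 0, 0.005]], "gripper": [0.04, 0.04, 0.04, 0.04, 0.04, 0.04, 0.04, 0.04, 0.04, 0.04, 0.04, 0.04, 0.04, 0.04, 0.04, 0.04, 0.04, 0.04, 0.04, 0.04]}}

```text
time: 17.25
tool_pos: [0.6462, -0.0911, 0.0132]
tcp_rot: [-1.361, -2.825, 0.003]
wrist_force: [-0.6, -0.1, -1.3]
width: 0.645
grip_force: 27.2
```

Request:
{"name": "jog_arm", "arguments": {"turn": [[0, 0, 0], [0, 0, 0], [0, 0, 0], [0, 0, 0]], "delta_pos": [[0, 0, 0], [0, 0, 0], [0, 0, 0], [0, 0, 0]], "gripper": [0.04, 0.04, 0.04, 0.04]}}

```text
time: 17.58
tool_pos: [0.6504, -0.0918, 0.0181]
tcp_rot: [1.362, 2.828, 0.001]
wrist_force: [0.4, -0.2, -1.0]
width: 0.648
grip_force: 27.2
```

```bash
python3 -c "
from plan import go
go(.6503,-.092,.0130,.673)"
```

```text
t 17.58 tcp [ 0.6504 -0.0918  0.0181] toolz [ 0.003 -0.001 -1.   ] yaw 0.6729 q1,q6 [-0.18 -0.85] w 0.648 F 27.2 [ 0.4 -0.2 -1. ]
  rz -0.0001 rows 0.0 | then shift [-0.0001 -0.0002  0.0051] | q6 after approx -0.85 +dq1 -0.0
```

Request:
{"name": "jog_arm", "arguments": {"turn": [[0, 0, 0], [0, 0, 0], [0, 0, 0], [0, 0, 0], [0, 0, 0], [0, 0, 0], [0, 0, 0], [0, 0, 0], [0, 0, 0], [0, 0, 0], [0, 0, 0]], "delta_pos": [[0, 0, 0.0025], [0, 0, 0.002], [0, 0, 0], [0, 0, 0], [0, 0, 0], [0, 0, 0], [0, 0, 0], [0, 0, -0.025], [0, 0, -0.035], [0, 0, -0.035], [0, 0, 0]], "gripper": [0.04, 0.04, 0.04, 0.062, 0.066, 0.085, 0.085, 0.085, 0.085, 0.085, 0.085]}}

```text
time: 18.5
tool_pos: [0.6545, -0.0923, 0.1154]
tcp_rot: [1.358, 2.819, 0.006]
wrist_force: [0.9, -0.1, 1.4]
width: 0.99
grip_force: 0.0
```

```bash
python3 - <<'E'
from fit import *; from plan import go
I=cv2.imread("pics/top0.png"); S=cv2.imread("pics/scene0.png"); out=[]
for cam,im in(("top",I),("scene",S)):
    u=proj(cam,[[.594,-.264,.018]])[0].astype(int); r=22
    g=im[u[1]-r:u[1]+r,u[0]-r:u[0]+r].min(2).astype(float); g=cv2.resize(g,None,fx=4,fy=4,interpolation=cv2.INTER_CUBIC)
    bg=np.median(g); m=(g>bg+.5*(np.percentile(g,98)-bg)).astype(np.uint8)
    c=max(cv2.findContours(m,cv2.RETR_EXTERNAL,cv2.CHAIN_APPROX_NONE)[0],key=cv2.contourArea)
    h=cv2.convexHull(c)[:,0].astype(float)
    W=ray(cam,(h+.5)/4-.5+u-r,.018)[:,:2]
    (cx,cy),rr=cv2.minEnclosingCircle((W*1000).astype(np.float32)); print(cam,cx,cy,rr,W.min(0),W.max(0),bg)
    out.append(cv2.resize(im[u[1]-r:u[1]+r,u[0]-r:u[0]+r],(360,360),interpolation=cv2.INTER_CUBIC))
    q=np.c_[shape("round")+[.594,-.264],np.full(96,.018)]
    for P in (proj(cam,q)-u+r+.5)*360/(2*r): cv2.circle(out[-1],tuple(int(v) for v in P),1,(0,0,255),-1)
cv2.imwrite("pics/rnd.png",np.hstack(out))
go(.594,-.264,.05,.673)
E
```

```text
top 591.782958984375 -261.74066162109375 31.19351577758789 [ 0.56118464 -0.2922717 ] [ 0.62254299 -0.23131518] 105.53582060337067
scene 590.51806640625 -263.3049621582031 32.54788589477539 [ 0.55885421 -0.29575818] [ 0.62207642 -0.23076926] 93.45100164413452
t 18.5 tcp [ 0.6545 -0.0923  0.1154] toolz [ 0.013 -0.002 -1.   ] yaw 0.6732 q1,q6 [-0.18 -0.85] w 0.99 F 0.0 [ 0.9 -0.1  1.4]
  rz 0.0002 rows 0.0 | then shift [-0.0965 -0.1544  0.0654] | q6 after approx -0.85 +dq1 -0.28
```

View pics/rnd.png

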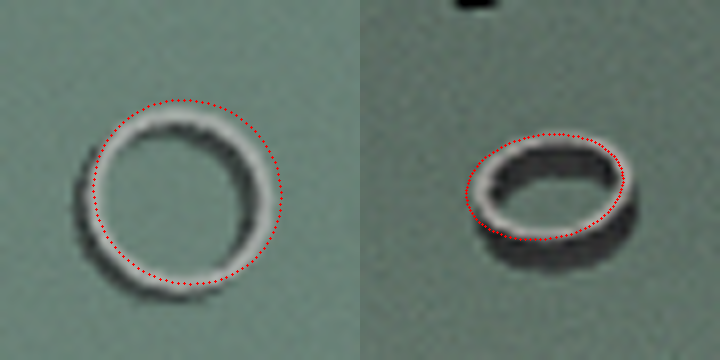

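The red-dotted circle sits about 3 mm off in both views, so the silver ring's centre is about (0.591,-0.262). Moving there.

Request:
{"name": "jog_arm", "arguments": {"turn": [[0, 0, 0], [0, 0, 0], [0, 0, 0], [0, 0, 0], [0, 0, 0], [0, 0, 0], [0, 0, 0], [0, 0, 0], [0, 0, 0], [0, 0, 0], [0, 0, 0]], "delta_pos": [[-0.0193, -0.0305, 0], [-0.0193, -0.0305, 0], [-0.0193, -0.0305, 0], [-0.0193, -0.0305, 0], [-0.0193, -0.0305, 0], [0, 0, 0.035], [0, 0, 0.03], [0, 0, 0], [0, 0, 0], [0, 0, 0], [0, 0, 0]], "gripper": [0.085, 0.085, 0.085, 0.085, 0.085, 0.085, 0.085, 0.085, 0.085, 0.085, 0.085]}}

```text
time: 19.42
tool_pos: [0.5919, -0.2621, 0.0441]
tcp_rot: [1.36, 2.828, -0.0]
wrist_force: [0.2, 0.4, 0.3]
width: 0.996
grip_force: 0.0
```

```bash
python3 -c "
from chk import *
go(.5913,-.2622,.006,.673)
chk('hex',(.6503,-.092),(.5913,-.2622),5)"
```

```text
t 19.42 tcp [ 0.5919 -0.2621  0.0441] toolz [ 0.003 -0.002 -1.   ] yaw 0.6739 q1,q6 [-0.46 -1.13] w 0.996 F 0.0 [0.2 0.4 0.3]
  rz 0.0009 rows 0.0 | then shift [ 0.0003 -0.0005  0.0381] | q6 after approx -1.13 +dq1 -0.0
top [ 0.6501 -0.091   0.6674  0.1069]
scene [ 0.6476 -0.092   0.7235  0.1707]
```

View pics/c5.png

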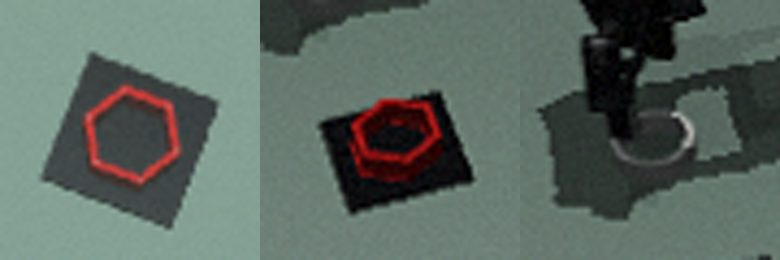

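The hex matches its outline to within about 0.7 mm. The gripper is over the silver ring.

Request:
{"name": "jog_arm", "arguments": {"turn": [[0, 0, 0], [0, 0, 0], [0, 0, 0], [0, 0, 0], [0, 0, 0], [0, 0, 0], [0, 0, 0], [0, 0, 0], [0, 0, 0], [0, 0, 0], [0, 0, 0], [0, 0, 0]], "delta_pos": [[0, 0, 0.013], [0, 0, 0.013], [0, 0, 0.012], [0, 0, 0], [0, 0, 0], [0, 0, 0], [0, 0, 0], [0, 0, 0], [0, 0, 0], [0, 0, 0], [0, 0, 0], [0, 0, 0]], "gripper": [0.085, 0.085, 0.085, 0.085, 0.045, 0.045, 0.045, 0.045, 0.045, 0.045, 0.045, 0.045]}}

```text
time: 20.52
tool_pos: [0.59, -0.2619, 0.0039]
tcp_rot: [1.363, 2.83, -0.0]
wrist_force: [1.0, -0.6, -0.5]
width: 0.71
grip_force: 27.3
```

```bash
python3 -c "
from plan import go
go(.495,-.428,.08,.673)"
```

```text
t 20.52 tcp [ 0.59   -0.2619  0.0039] toolz [ 0. -0. -1.] yaw 0.6731 q1,q6 [-0.46 -1.13] w 0.71 F 27.3 [ 1.  -0.6 -0.5]
  rz 0.0001 rows 0.0 | then shift [-0.0706 -0.1778 -0.0761] | q6 after approx -1.13 +dq1 -0.3
```

Request:
{"name": "jog_arm", "arguments": {"turn": [[0, 0, 0], [0, 0, 0], [0, 0, 0], [0, 0, 0], [0, 0, 0], [0, 0, 0], [0, 0, 0], [0, 0, 0], [0, 0, 0], [0, 0, 0], [0, 0, 0], [0, 0, 0], [0, 0, 0], [0, 0, 0], [0, 0, 0], [0, 0, 0], [0, 0, 0], [0, 0, 0], [0, 0, 0]], "delta_pos": [[0, 0, -0.015], [0, 0, -0.03], [0, 0, -0.03], [-0.0118, -0.0296, 0], [-0.0118, -0.0296, 0], [-0.0118, -0.0296, 0], [-0.0118, -0.0296, 0], [-0.0118, -0.0296, 0], [-0.0118, -0.0296, 0], [0, 0, 0], [0, 0, 0.025], [0, 0, 0.025], [0, 0, 0.01], [0, 0, 0.005], [0, 0, 0], [0, 0, 0], [0, 0, 0], [0, 0, 0], [0, 0, 0]], "gripper": [0.045, 0.045, 0.045, 0.045, 0.045, 0.045, 0.045, 0.045, 0.045, 0.045, 0.045, 0.045, 0.045, 0.045, 0.045, 0.045, 0.045, 0.045, 0.045]}}

```text
time: 22.1
tool_pos: [0.4962, -0.4285, 0.0152]
tcp_rot: [1.362, 2.829, -0.001]
wrist_force: [0.7, 0.1, -0.5]
width: 0.706
grip_force: 27.5
```

```bash
python3 -c "
from plan import go
go(.495,-.428,.0130,.673)"
```

```text
t 22.1 tcp [ 0.4962 -0.4285  0.0152] toolz [ 0.002 -0.002 -1.   ] yaw 0.6734 q1,q6 [-0.75 -1.42] w 0.706 F 27.5 [ 0.7  0.1 -0.5]
  rz 0.0004 rows 0.0 | then shift [ 0.0012 -0.0006  0.0022] | q6 after approx -1.42 +dq1 -0.0
```

Lowering by 4 mm, releasing, rising and moving clear.

Request:
{"name": "jog_arm", "arguments": {"turn": [[0, 0, 0], [0, 0, 0], [0, 0, 0], [0, 0, 0], [0, 0, 0], [0, 0, 0], [0, 0, 0], [0, 0, 0], [0, 0, 0], [0, 0, 0], [0, 0, 0], [0, 0, 0], [0, 0, 0], [0, 0, 0], [0, 0, 0], [0, 0, 0], [0, 0, 0]], "delta_pos": [[0.0006, -0.0003, 0.002], [0, 0, 0.002], [0, 0, 0], [0, 0, 0], [0, 0, 0], [0, 0, 0], [0, 0, 0], [0, 0, -0.025], [0, 0, -0.035], [0, 0, -0.035], [0.035, 0, -0.01], [0.035, 0, -0.01], [0.035, 0, -0.01], [0.035, 0, -0.01], [0.035, 0, -0.01], [0, 0, 0], [0, 0, 0]], "gripper": [0.045, 0.045, 0.045, 0.069, 0.073, 0.085, 0.085, 0.085, 0.085, 0.085, 0.085, 0.085, 0.085, 0.085, 0.085, 0.085, 0.085]}}

```text
time: 23.52
tool_pos: [0.3851, -0.29, 0.1557]
tcp_rot: [1.361, 2.829, -0.001]
wrist_force: [0.5, -0.5, 0.7]
width: 0.994
grip_force: 0.0
```

```bash
python3 - <<'E'
from chk import *
go(.4,-.3)
chk('round',(.495,-.428),None,6)
I=cv2.imread('pics/t6.png'); cv2.imwrite('pics/t6b.png',cv2.resize(I,(800,600),interpolation=cv2.INTER_CUBIC))
E
```

```text
t 23.52 tcp [ 0.3851 -0.29    0.1557] toolz [ 0.002 -0.001 -1.   ] yaw 0.6739 q1,q6 [-0.7  -1.37] w 0.994 F 0.0 [ 0.5 -0.5  0.7]
  rz 0 rows 0.0 | then shift [-0.0171  0.0054 -0.    ] | q6 after approx -1.37 +dq1 0.0
top [ 0.4954 -0.4297  0.0098  0.4332]
scene [ 0.4895 -0.4373  0.4425  0.5737]
```

View pics/t6b.png

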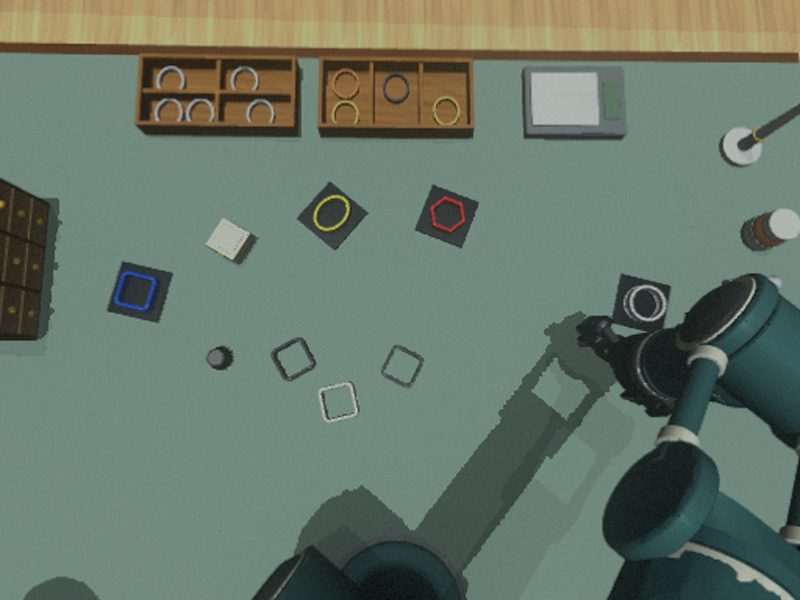

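View pics/c6.png

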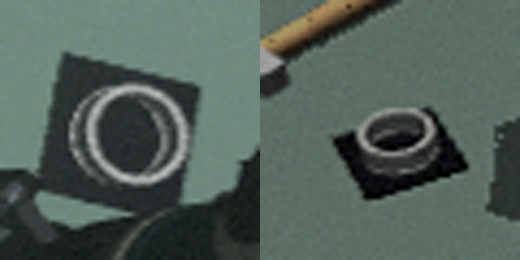

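All four bangles are on their pads and the box and loupe have not moved. I still need to measure the silver ring's top rim separately from the printed outline.

```bash
python3 - <<'E'
from fit import *
a=np.linspace(0,2*np.pi,180,endpoint=False)
for cam,fn in(("top","t6"),("scene","s6")):
    g=cv2.imread(f"pics/{fn}.png").min(2).astype(np.float32)
    def s(p,z,r0=.0265,r1=.0305):
        v=0
        for r in np.linspace(r0,r1,4):
            q=proj(cam,np.c_[p[0]+r*np.cos(a),p[1]+r*np.sin(a),np.full(180,z)]).astype(np.float32)
            v+=cv2.remap(g,q[:,:1],q[:,1:],cv2.INTER_LINEAR).mean()
        for r in (.022,.035):
            q=proj(cam,np.c_[p[0]+r*np.cos(a),p[1]+r*np.sin(a),np.full(180,z)]).astype(np.float32)
            v-=.5*cv2.remap(g,q[:,:1],q[:,1:],cv2.INTER_LINEAR).mean()
        return v
    X=[(s((x,y),.023),x,y) for x in np.arange(.483,.508,.0005) for y in np.arange(-.440,-.415,.0005)]
    print(cam,max(X))
E
```

```text
top (np.float32(508.05704), np.float64(0.495), np.float64(-0.4285))
scene (np.float32(422.6446), np.float64(0.494), np.float64(-0.43))
```

```bash
python3 -c "
from workcell import ticket
print(ticket.finish_job())"
```

```text
the job is handed in; nothing more can be done
None
```

All four loose bangles lie flat on their matching pads, about 1.5 mm or less from their outlines with the square, oval and hex turned to match; the ring box and loupe were not touched, and the job was handed in at about 24 s.

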